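# Load the wrapping-paper roll holder

## Task

Load the roll of brown paper into the counter roll holder: swing the hold-down bar right back until it rests open, then lay the roll in the holder and let both axle ends settle to the bottom of their open slots before you let go of it. Then swing the bar back over so that it lies on the paper, and leave the other things on the counter where they are.

Things in the scene. Friction and masses are not known exactly. Their poses are not given: they have to be found in the camera images.
- roll_holder: Grey steel paper-roll holder, 164 mm front to back, 200 mm wide, fixed. Origin on the counter straight below the cradle; x to its rear (hinge side), y left along the axle, z up; front, with a low toothed tear strip (25 mm high, 74 mm before the origin), looks to the robot within 18 degrees. Base top 9 mm high. Two cheeks 150 mm apart, 54 mm high, open between for fingers. Left or right of the roll
- cradle (a point): Middle of the seat: the roll's centre when both axle ends are home, 42 mm above the counter, axes as the holder's. Each cheek (5 mm thick, inner face at y = +-75 mm) has a slot open at the top: 38 mm wide at height 54 mm, narrowing to 20 mm at height 46 mm and down, with a shallow V bottom that centres the axle
- hold_down_bar (a joint): Swing of the hold-down bar, rad. 0 = down on its stop, in the way of the roll; grows as it swings up and over to the rear; 1.33 = upright; 2.2 = open on its rear stop, where it stays by its weight. Damped hinge, no spring, 0.14 kg: let go forward of upright, it sinks by itself within about a second. About 0.16 when it lies on a seated roll
- bar_middle (a point): Middle of the hold-down bar, on its centre line: a round steel bar 12 mm thick, 192 mm long along the holder's y, on two side arms outside the cheeks, 87 mm from the hinge line. Closed: 16 mm in front of the cradle, 61 mm above the counter; open: 134 mm behind the cradle, 96 mm high
- paper_roll: Loose roll of brown wrapping paper, 56 mm thick, paper 138 mm long, with round black axle ends 16 mm thick that stick out 17 mm on each side (172 mm over all), about 0.3 kg. Lies on the counter, its axle within 35 degrees of crosswise to the robot, and can roll. Origin at its centre (28 mm above the counter at the start); x along its axle. Either end may go to either side
- marker: Bystander: white and black marker pen, 139 mm long, 18 mm thick, lying between the work places; origin in the middle of its underside
- tape_measure: Bystander: yellow pocket tape measure, 74x33x62 mm, at the left edge; origin under its centre
- pen_cup: Bystander: grey cup with pens, 72 mm wide, 139 mm high, at the back left; origin under its centre
- thread_spool_1: Bystander: thread spool standing at the back, 29 mm wide, 46 mm high; origin under its centre
- thread_spool_2: Bystander: second thread spool standing at the back, 29 mm wide, 46 mm high; origin under its centre
- ink_pad: Bystander: flat closed ink pad, 57x73x18 mm, at the back; origin under its centre
- calculator: Bystander: pocket calculator, 112x68x18 mm, at the back right; origin under its centre
- bar_hinge (a point): Middle of the bar's hinge line, which runs along the holder's y, 68 mm behind the cradle and 40 mm above the counter. At joint 0 the bar lies forward of it and 14 degrees above level

How it is judged:
On the way, in this order (a step that is already met when the one before it is completed fails the run):
1. the hold-down bar is swung back and open (value of joint hold_down_bar above 2 rad), for 0.2 s.
2. the roll has settled with both axle ends at the bottom of the slots while the fingers still hold it (z of paper_roll in the frame of cradle between -0.004 and 0.0035 m and x of paper_roll in the frame of cradle between -0.005 and 0.005 m and y of paper_roll in the frame of cradle between -0.008 and 0.008 m and angle between the x axis of paper_roll and the y axis of roll_holder, either way round below 0.05 rad and contact force between the fingers and paper_roll above 0.5 N), for 0.15 s.
At the end, for the whole second after the job is handed in: The paper roll rests with both axle ends at the bottom of the holder's slots (centre within 5 mm along x, 8 mm along y and 3.5 mm in height of the cradle, axle within 0.05 rad of the holder's y), at rest, and the hold-down bar lies on the paper (joint between 0.08 and 0.22 rad) (z of paper_roll in the frame of cradle between -0.004 and 0.0035 m and x of paper_roll in the frame of cradle between -0.005 and 0.005 m and y of paper_roll in the frame of cradle between -0.008 and 0.008 m and angle between the x axis of paper_roll and the y axis of roll_holder, either way round below 0.05 rad and linear speed of paper_roll below 0.02 m/s and value of joint hold_down_bar between 0.08 and 0.22 rad); the robot touches nothing.
It fails at once if a bystander is shifted by more than 30 mm (distance of any of marker, tape_measure, pen_cup, thread_spool_1, thread_spool_2, ink_pad, calculator from where it was at the start of the episode above 0.03 m).
It also fails if it takes over 72 s, if anything falls off the work surface, if the arm or the gripper's body presses on something with over 40 N, if the wrist force passes 120 N, or if a joint passes its speed limit or range.

## Robot

A 7-joint arm with a two-finger parallel gripper is mounted at the origin on the work surface; the furniture and walls round the work are solid. World frame = base frame: x ahead of the robot, y to its left, z up, the work surface at z = 0. Lengths are in m, angles in rad, forces in N, time in s.
With the tool pointing down it reaches from about 0.4 to 0.85 m from the base axis. Payload 10.4 kg.
Tool frame: the origin (TCP) lies on the centre line of the jaws, within the pads' length; the fingertips stand 22 mm ahead of it and the grasp point (between the pads) lies 3 mm ahead of it; z points along the fingers, y is the line along which they close (so a half turn about z gives the same grasp; the last joint's range is limited). The gripper opens to 87 mm and grips with 3 to 60 N. Pads are 19 mm wide; open, the fingers measure 117 mm over their backs; the gripper's body (75 mm by 190 mm) begins 51 mm behind the grasp point.
Start: joints at [-1.371, 0.332, -0.065, 1.46, 0.022, 1.35, -0.088], TCP at [0.138, 0.61, 0.245] pointing down, gripper open.
Joint ranges: [-2.6, 2.6], [-0.5, 2.12], [-1.47, 1.34], [0.16, 2.42], [-1.27, 4.41], [0.06, 2.06], [-2.6, 2.6]. Speed limits (rad/s): [2.22, 2.22, 2.79, 2.79, 3.14, 3.14, 3.14].

## Interface

Orientations are given as a unit quaternion [x, y, z, w].
In Python, from bench import r gives the robot as it stands.
- The arm moves only by the tool jog_arm, called after "Emit:" by a JSON object that holds its "method" and its "body", one argument or row to a line. Schema: {"type":"object","properties":{"segments":{"type":"array","items":{"type":"array","items":{"type":"array","items":{"type":"number"},"minItems":5,"maxItems":5},"minItems":1,"maxItems":12},"minItems":1,"maxItems":1},"grip_n":{"type":"number"},"only":{"type":"string"},"quiet":{"type":"boolean"},"lines":{"type":"string"}},"required":["segments"],"additionalProperties":false}. segments is a list that holds a single list of rows (three levels of brackets), with 1 to 12 rows, each of 5 numbers: dx, dy, dz in fractions of the full range, 1 being 1 m, then a turn about the tool's z in fractions of the full range, 1 being pi rad, then the finger opening in m; each row is the pose to reach, as a shift and turn from the pose commanded when the call began, along the tool's axes at that moment; what a row does not reach only later rows make up. A row lasts 1/10 s, in which the tool goes at most 0.05 m and 0.15 rad, less where a joint would pass 70% of its speed; a pose out of reach is approached as far as the arm can. The fingers move at their own pace and stop on an object; grip_n is the grip in N (left out, the last holds). Time passes only in rows, so rows that do not move let the fingers close. The tool returns the time, the measured TCP pose, the force, the opening and the grip force at its end. only (a regular expression) keeps the lines of the reply that match it, lines (a string "A,B") keeps lines A to B, and quiet returns only ok. No shift or turn number may pass 1 either way. Input that does not fit is refused with a message, and nothing moves.
- r.read_state(): the state, without advancing time (a new reading comes with each control period).
- r.camera(name): name is "side" or "top"; returns a dict with "img" (400x640x3 uint8, red, green, blue), "fx", "fy", "cx", "cy" (pixels), "k1" (the pictures are not rectified: a ray, as slopes to the right and down, at radius r is drawn at 1 + k1 r^2 times it, then the intrinsics apply), "pose" (4x4, takes a point from camera to world coordinates). Camera axes: x right, y down, z forward; pixel columns grow to the right and rows downward; lengths in m; the calibration is good to about 2 mm. A picture is of the moment at which its call begins. There is no depth.
- r.close_job(): hands the job in; it is judged then, once.
The state is a dict: "time": time; "joint_positions": joint angles; "joint_vel": joint speeds; "joint_torque": joint torques, N m; "ee_pos": TCP position; "eef_rot": TCP orientation; "ft_force": force on the tool from outside, world axes, zero at the start; "torque": the same for the moment, N m; "width": finger opening in m; "grip_force": force on a finger pad.
Only numpy, scipy, OpenCV 4.12 (cv2) and the standard library are available. Lean on these libraries where they do the work, as an engineer would, in place of code of your own. Each camera call takes 0.05 s, during which the arm holds its last target. There are 200 camera calls.

## Working session

There is one attempt and no reset: what is moved stays moved. The work goes in short steps, Python scripts to look and compute and a tool call to move; the robot and the scene stay as the last step left them, time stands still between calls to the robot, and variables do not carry over. Pictures are saved under pics/ and viewed, at most 10 in all, crops included, and the job is handed in when it is done.

```bash
ls; mkdir -p pics; python3 - <<'E'
from bench import r
import cv2,numpy as np
s=r.read_state(); print({k:np.round(v,3).tolist() for k,v in s.items()})
for n in("top","side"):
    c=r.camera(n); cv2.imwrite(f"pics/{n}0.png",c["img"][:,:,::-1]); np.save(f"pics/{n}0.npy",c,allow_pickle=True)
    print(n,c["fx"],c["cx"],c["cy"],c["k1"],np.round(c["pose"],3).tolist())
E
```

```text
bench.py
pics
{'time': 0.0, 'joint_positions': [-1.371, 0.333, -0.065, 1.461, 0.022, 1.35, -0.089], 'joint_vel': [-0.0, 0.0, 0.002, -0.001, -0.002, 0.0, -0.001], 'joint_torque': [0.001, -62.326, 0.025, -38.989, -0.061, 0.04, 0.0], 'ee_pos': [0.138, 0.609, 0.244], 'eef_rot': [0.111, 0.994, -0.001, -0.0], 'ft_force': [0.229, -0.853, 0.226], 'torque': [-0.036, 0.028, -0.041], 'grip_force': 0.0, 'width': 0.087}
top 393.76057770526006 313.2180771720242 200.0821474768639 0.014366370756136804 [[0.027, -0.978, 0.205, 0.341], [-1.0, -0.026, 0.007, 0.027], [-0.001, -0.205, -0.979, 1.167], [0.0, 0.0, 0.0, 1.0]]
side 362.5994801445394 321.2343377434051 203.5081849674981 -0.08318626534477408 [[-0.887, -0.241, 0.393, 0.222], [-0.46, 0.418, -0.783, 0.7], [0.025, -0.876, -0.482, 0.484], [0.0, 0.0, 0.0, 1.0]]
```

View pics/top0.png

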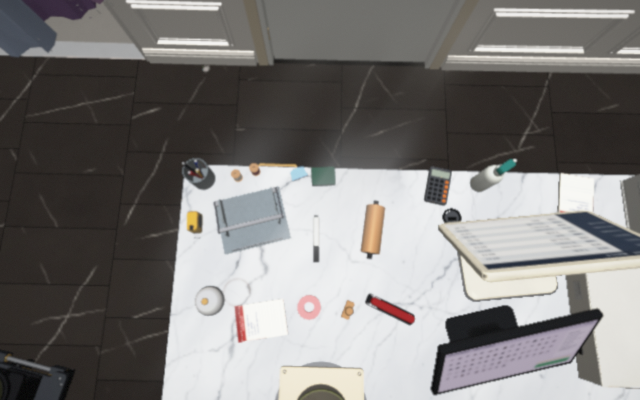

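View pics/side0.png

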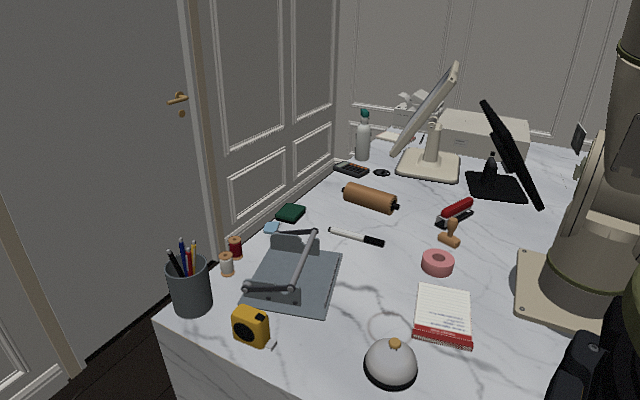

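The top view shows the holder near (252,220), the roll near (373,229) with its axle along the image's vertical, and the marker at (316,238). In the side view the holder is at (293,270) and the roll at (370,198). I'll enlarge both.

```bash
python3 - <<'E'
import cv2,numpy as np
a=cv2.imread("pics/top0.png")[160:265,180:400]; b=cv2.imread("pics/side0.png")[170:330,230:430]
a=cv2.resize(a,(628,300),interpolation=2); b=cv2.resize(b,None,fx=1.875,fy=1.875,interpolation=2)
o=np.zeros((600,800,3),np.uint8); o[:300,:628]=a; o[300:,:375]=b
cv2.imwrite("pics/z0.png",o)
E
```

```text
(no output)
```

View pics/z0.png

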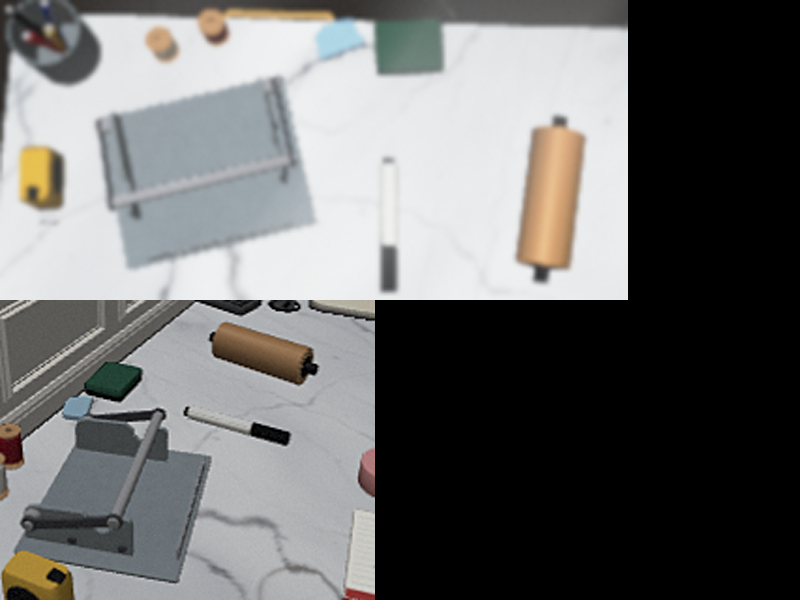

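```bash
cat > h.py <<'E'
import numpy as np,cv2
from scipy.spatial.transform import Rotation as R
def ray(c,uv):
    K=np.array([[c["fx"],0,c["cx"]],[0,c["fy"],c["cy"]],[0,0,1]])
    p=cv2.undistortPoints(np.array(uv,float).reshape(-1,1,2),K,np.array([c["k1"],0,0,0.])).reshape(-1,2)
    T=np.array(c["pose"]); d=np.c_[p,np.ones(len(p))]@T[:3,:3].T
    return T[:3,3],d
def plane(c,uv,z):
    o,d=ray(c,uv); return o+d*((z-o[2])/d[:,2])[:,None]
def proj(c,P):
    T=np.array(c["pose"]); q=(np.atleast_2d(P)-T[:3,3])@T[:3,:3]; q=q[:,:2]/q[:,2:]
    q=q*(1+c["k1"]*(q**2).sum(1))[:,None]; return q*[c["fx"],c["fy"]]+[c["cx"],c["cy"]]
def tri(c1,u1,c2,u2):
    o1,d1=ray(c1,u1);o2,d2=ray(c2,u2);out=[]
    for a,b in zip(d1,d2):
        t=np.linalg.lstsq(np.c_[a,-b],o2-o1,rcond=None)[0]
        p,q=o1+a*t[0],o2+b*t[1]; out.append([*(p+q)/2,np.linalg.norm(p-q)])
    return np.array(out)
def roll(c,box):
    hsv=cv2.cvtColor(c["img"],cv2.COLOR_RGB2HSV); m=cv2.inRange(hsv,(5,80,60),(20,255,255))
    k=np.zeros_like(m);x0,y0,x1,y1=box;k[y0:y1,x0:x1]=255;m&=k
    n,l,s,ce=cv2.connectedComponentsWithStats(m);i=1+s[1:,4].argmax()
    return (l==i).astype(np.uint8),ce[i],s[i]
def rot(T,s=None): return R.from_quat(T).as_matrix()
E
python3 - <<'E'
from h import *
np.set_printoptions(precision=4,suppress=True)
t=np.load("pics/top0.npy",allow_pickle=True).item();s=np.load("pics/side0.npy",allow_pickle=True).item()
zt=lambda x,y:(x/2.855+180,y/2.857+160); zs=lambda x,y:(x/1.875+230,(y-300)/1.875+170)
bt=[zt(112,198),zt(293,160)];bs=[zs(114,521),zs(158,413)]
B=tri(t,bt,s,bs);print("bar",B);print("bar z61",plane(t,bt,.061)); 
d=B[0,:2]-B[1,:2];print("len",np.hypot(*d),"y dir ang",np.degrees(np.arctan2(d[1],d[0]))-90)
# front corners
print("front corners",plane(t,[zt(129,268),zt(315,220)],.009), "rear right",plane(t,[zt(281,77)],.009))
print("side fronts",plane(s,[zs(180,580),zs(210,456)],.009),"rl",plane(s,[zs(17,549)],.009))
for c,b in((t,(350,190,400,265)),(s,(330,175,410,220))):
    m,ce,st=roll(c,b);ys,xs=np.nonzero(m);P=plane(c,np.c_[xs,ys],.028)
    (cx,cy),wh,a=cv2.minAreaRect(P[:,:2].astype(np.float32)*1000);print("roll",ce,st,P.mean(0),cx,cy,wh,a)
    u=np.linalg.svd(P[:,:2]-P[:,:2].mean(0),full_matrices=False)[2][0];print("axis deg",np.degrees(np.arctan2(u[1],u[0])))
print("axle ends",plane(t,[zt(560,117),zt(541,281)],.028),"side",plane(s,[zs(211,338),zs(317,369)],.028))
E
```

```text
bar [[0.4802 0.2983 0.0561 0.0042]
 [0.526  0.1213 0.0587 0.0028]]
bar z61 [[0.4815 0.298  0.061 ]
 [0.5243 0.1206 0.061 ]]
len 0.18285794517337436 y dir ang 14.50085941050493
front corners [[0.4167 0.2878 0.009 ]
 [0.4708 0.0996 0.009 ]] rear right [[0.6216 0.1415 0.009 ]]
side fronts [[0.411  0.2926 0.009 ]
 [0.4667 0.1046 0.009 ]] rl [[0.567 0.334 0.009]]
roll [372.698  228.9474] [362 204  22  50 798] [ 0.4989 -0.1404  0.028 ] 501.1471252441406 -140.9554443359375 (49.498382568359375, 144.73040771484375) 81.95188903808594
axis deg 171.89225421100727
roll [368.7736 196.5039] [343 182  54  33 901] [ 0.5012 -0.1431  0.028 ] 500.868408203125 -144.9434051513672 (101.30005645751953, 182.21888732910156) 80.4766845703125
axis deg 158.21742138546423
axle ends [[ 0.5821 -0.1509  0.028 ]
 [ 0.4135 -0.1308  0.028 ]] side [[ 0.5781 -0.1404  0.028 ]
 [ 0.4102 -0.1278  0.028 ]]
```

The manual's scale: turns go in shares of pi rad. Converting my numbers, 1.08 rad / 3.1416 = 0.3438.

Emit:
{"method": "jog_arm", "body": {
  "segments": [
    [[-0.04,-0.028,0,0.0318,0.06],[-0.08,-0.056,0,0.0637,0.06],[-0.12,-0.084,0,0.0955,0.06],[-0.16,-0.112,0,0.1273,0.06],[-0.2,-0.14,0,0.1592,0.06],[-0.24,-0.168,0,0.191,0.06],[-0.28,-0.196,0,0.2228,0.06],[-0.32,-0.224,0,0.2546,0.06],[-0.36,-0.252,0,0.2865,0.06],[-0.4,-0.28,0.02,0.3183,0.06],[-0.444,-0.31,0.04,0.3438,0.06],[-0.444,-0.31,0.04,0.3438,0.06]]
  ],
  "grip_n": 10
}}

```text
time: 1.3
ee_pos: [0.5048, 0.2031, 0.2025]
eef_rot: [0.61, 0.792, -0.002, 0.001]
ft_force: [-0.2, -0.2, 0.1]
width: 0.0601
grip_force: 0.0
```

```bash
python3 - <<'E'
from bench import r
from h import *
s=r.read_state();print(np.round(s["ee_pos"],4),np.round(rot(s["eef_rot"]),3).tolist(),np.round(s["joint_positions"],2))
E
```

```text
[0.5048 0.2031 0.2025] [[-0.255, 0.967, -0.001], [0.967, 0.255, -0.003], [-0.003, -0.002, -1.0]] [-0.82  0.18  0.4   1.75 -0.07  1.22 -0.15]
```

Emit:
{"method": "jog_arm", "body": {
  "segments": [
    [[0.006,0,0.05,0,0.06],[0.006,0,0.09,0,0.06],[0.006,0,0.12,0,0.06],[0.006,0,0.138,0,0.06],[0.006,0,0.138,0,0.005],[0.006,0,0.138,0,0.005],[0.006,0,0.138,0,0.005],[0.006,0,0.138,0,0.005],[0.006,0,0.138,0,0.005]]
  ],
  "grip_n": 10
}}

```text
time: 2.2
ee_pos: [0.5015, 0.2152, 0.0674]
eef_rot: [0.606, 0.795, 0.001, 0.0]
ft_force: [-0.4, -1.2, 0.9]
width: 0.0277
grip_force: 0.0
```

Emit:
{"method": "jog_arm", "body": {
  "segments": [
    [[0,0,0,0,0.005],[0,0,0,0,0.005],[0,0,0,0,0.005],[0,0,0,0,0.005]]
  ],
  "grip_n": 10
}}

```text
time: 2.6
ee_pos: [0.5024, 0.2154, 0.0671]
eef_rot: [0.606, 0.795, 0.001, 0.001]
ft_force: [6.1, 2.3, -2.9]
width: 0.0112
grip_force: 10.0
```

Emit:
{"method": "jog_arm", "body": {
  "segments": [
    [[0,0.005,-0.0145,0,0.005],[0,0.012,-0.0275,0,0.005],[0,0.022,-0.0395,0,0.005],[0,0.033,-0.0495,0,0.005],[0,0.046,-0.057,0,0.005],[0,0.06,-0.0625,0,0.005],[0,0.075,-0.0655,0,0.005],[0,0.09,-0.066,0,0.005],[0,0.105,-0.0635,0,0.005],[0,0.12,-0.0585,0,0.005],[0,0.133,-0.051,0,0.005],[0,0.145,-0.0415,0,0.005]]
  ],
  "grip_n": 10
}}

```text
time: 3.8
ee_pos: [0.6414, 0.2534, 0.1079]
eef_rot: [0.606, 0.795, -0.0, -0.0]
ft_force: [-0.2, -1.3, 0.7]
width: 0.0112
grip_force: 10.0
```

Emit:
{"method": "jog_arm", "body": {
  "segments": [
    [[0,0.004,0.004,0,0.005],[0,0.006,0.006,0,0.005],[0,0.006,0.006,0,0.005],[0,0.006,0.006,0,0.03],[0,0.006,0.006,0,0.04],[0,0.006,0.006,0,0.04],[0,0,-0.04,0,0.06],[0,-0.02,-0.08,0,0.087],[0,-0.06,-0.1,0,0.087],[-0.05,-0.06,-0.1,0,0.087],[-0.1,-0.06,-0.1,0,0.087],[-0.15,-0.06,-0.1,0,0.087]]
  ],
  "grip_n": 10
}}

```text
time: 5.0
ee_pos: [0.6227, 0.0916, 0.2087]
eef_rot: [0.606, 0.796, 0.001, 0.0]
ft_force: [1.1, -0.1, 0.1]
width: 0.0754
grip_force: 0.0
```

```bash
python3 - <<'E'
from bench import r
from h import *
for n in("top","side"):
    c=r.camera(n); np.save(f"pics/{n}1.npy",c,allow_pickle=True)
    globals()[n]=c["img"][:,:,::-1]
a=cv2.resize(top[160:265,180:400],(628,300),interpolation=2); b=cv2.resize(side[170:330,200:410],None,fx=1.875,fy=1.875,interpolation=2)
o=np.zeros((600,800,3),np.uint8); o[:300,:628]=a; o[300:,:b.shape[1]]=b
cv2.imwrite("pics/z1.png",o)
E
```

```text
(no output)
```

View pics/z1.png

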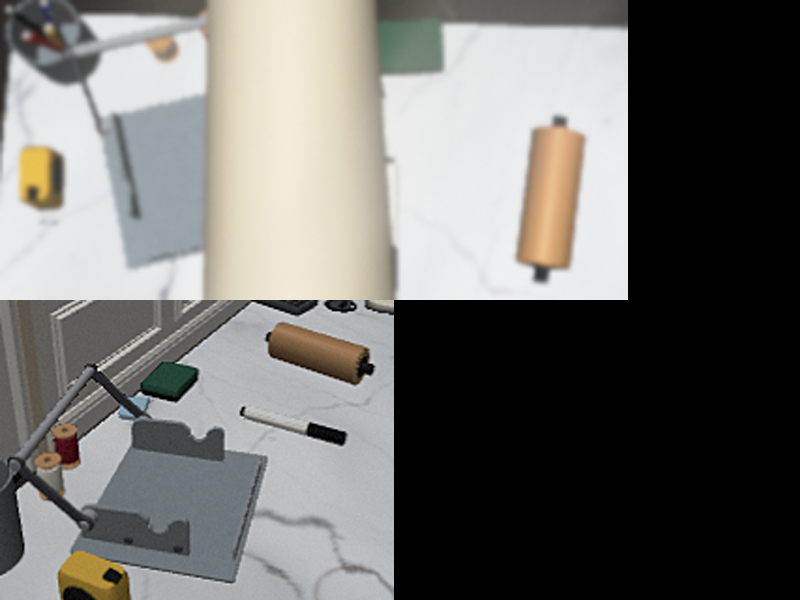

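To row units: -1.19 rad / 3.1416 = -0.3788.

Emit:
{"method": "jog_arm", "body": {
  "segments": [
    [[-0.025,-0.02,0,-0.0477,0.087],[-0.05,-0.045,0,-0.0955,0.087],[-0.075,-0.07,0,-0.1432,0.087],[-0.1,-0.095,0.01,-0.191,0.087],[-0.125,-0.12,0.03,-0.2387,0.087],[-0.15,-0.14,0.05,-0.2865,0.087],[-0.17,-0.16,0.07,-0.3342,0.087],[-0.191,-0.182,0.09,-0.3788,0.087],[-0.191,-0.182,0.09,-0.3788,0.087],[-0.191,-0.182,0.09,-0.3788,0.087]]
  ],
  "grip_n": 10
}}

```text
time: 6.1
ee_pos: [0.4975, -0.1397, 0.1179]
eef_rot: [0.058, 0.998, 0.0, -0.0]
ft_force: [0.5, 0.9, 0.2]
width: 0.087
grip_force: 0.0
```

```bash
python3 - <<'E'
from bench import r
from h import *
s=r.read_state();M=rot(s["eef_rot"]);print(np.round(s["ee_pos"],4),np.round(M[:2,:2],3).tolist(),np.degrees(np.arctan2(M[1,1],M[0,1])))
print("to roll xy (tool)",M.T@(np.array([.498,-.140,.031])-s["ee_pos"]))
c=r.camera("top");np.save("pics/top2.npy",c,allow_pickle=True)
d=r.camera("side");np.save("pics/side2.npy",d,allow_pickle=True)
a=cv2.resize(c["img"][160:265,180:310,::-1],None,fx=4,fy=4,interpolation=2);
b=cv2.resize(d["img"][215:320,225:350,::-1],None,fx=4,fy=4,interpolation=2)
b=cv2.resize(d["img"][220:300,230:350,::-1],None,fx=4,fy=4,interpolation=2)[:180*2]
o=np.zeros((600,800,3),np.uint8)
a=cv2.resize(c["img"][180:260,205:300,::-1],None,fx=4,fy=4,interpolation=2);b=cv2.resize(d["img"][218:313,235:345,::-1],None,fx=4,fy=4,interpolation=2)
o[:320,:380]=a;o[:380,380:800]=b[:,:420];cv2.imwrite("pics/z2.png",o)
E
```

```text
[ 0.4975 -0.1397  0.1179] [[-0.993, 0.116], [0.116, 0.993]] 83.35587443054408
to roll xy (tool) [-0.00056556 -0.00023098  0.08694598]
```

View pics/z2.png

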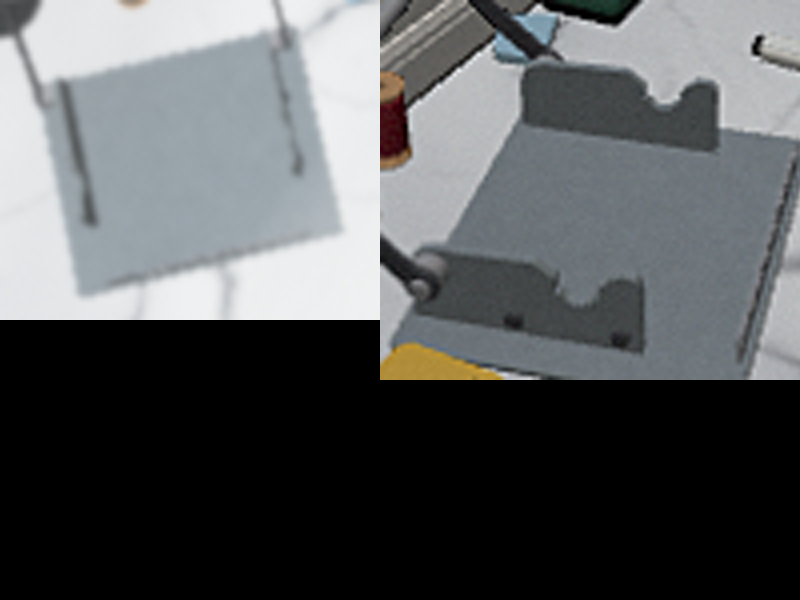

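Bar rests open; both slots are visible in the side crop: left-cheek slot bottom at (583,306), right one at (663,108). Base corners in the top crop are at (77,297), (344,232), (296,35), (48,100).

```bash
python3 - <<'E'
from h import *
np.set_printoptions(precision=4,suppress=True)
t=np.load("pics/top2.npy",allow_pickle=True).item();s=np.load("pics/side2.npy",allow_pickle=True).item()
zt=lambda x,y:(x/4+205-.4,y/4+180-.4); zs=lambda x,y:((x-380)/4+235-.4,y/4+218-.4)
a=np.radians(15.2);H=np.array([[np.cos(a),np.sin(a)],[-np.sin(a),np.cos(a)]])
def show(n,P):
    d=P[0,:2]-P[1,:2];print(n,P[:,:2].ravel(),"len",np.hypot(*d),"yaw",np.degrees(np.arctan2(d[1],d[0]))-90,"mid holder",H@P[:,:2].mean(0))
show("slot z34 (y 2.5)",plane(s,[zs(583,306),zs(663,108)],.034))
show("cheek front base z9 (y2.5)",plane(s,[zs(643,352),zs(718,151)],.009))
show("cheek front top z54",plane(s,[zs(643,280),zs(718,83)],.052))
show("base front top",plane(t,[zt(77,297),zt(344,232)],.009))
show("base rear top",plane(t,[zt(48,100),zt(296,35)],.009))
show("cheek front top-cam z9",plane(t,[zt(93,224),zt(298,173)],.009))
print("cradle guess",H@[.517,.215])
hsv=cv2.cvtColor(t["img"],cv2.COLOR_RGB2HSV)[180:260,205:300];print(hsv[50,35],hsv[75,70],hsv[40,5])
m=cv2.inRange(hsv,(85,25,60),(125,255,200));m=cv2.morphologyEx(m,cv2.MORPH_OPEN,np.ones((5,5)))
ys,xs=np.nonzero(m);P=plane(t,np.c_[xs+205,ys+180],.009);rc=cv2.minAreaRect((P[:,:2]*1000).astype(np.float32));print(rc,"holder",H@np.array(rc[0]),len(xs))
E
```

```text
slot z34 (y 2.5) [0.4911 0.2958 0.5351 0.1465] len 0.1556201378682053 yaw 16.405067164438407 mid holder [0.5531 0.0789]
cheek front base z9 (y2.5) [0.4665 0.2855 0.5068 0.136 ] len 0.1548162089874689 yaw 15.083750893555091 mid holder [0.5249 0.0758]
cheek front top z54 [0.4663 0.2854 0.5086 0.1347] len 0.15656585356313055 yaw 15.660114228991844 mid holder [0.5254 0.0749]
base front top [0.4165 0.2917 0.4691 0.0987] len 0.20003599315641654 yaw 15.245320710162645 mid holder [0.4785 0.0723]
base rear top [0.5623 0.3242 0.6172 0.1408] len 0.19151676072214283 yaw 16.67988767466875 mid holder [0.6301 0.0697]
cheek front top-cam z9 [0.4701 0.2839 0.512  0.1346] len 0.1550998470605267 yaw 15.669576660870248 mid holder [0.5288 0.0731]
cradle guess [0.5553 0.0719]
[102  27 170] [105   2 240] [105   4 233]
((500.08148193359375, 206.78311157226562), (94.11125183105469, 189.98043823242188), 53.83797836303711) holder [536.8032  68.4332] 1233
```

Emit:
{"method": "jog_arm", "body": {
  "segments": [
    [[0,0,0.04,0,0.087],[0,0,0.07,0,0.087],[0,0,0.086,0,0.087],[0,0,0.086,0,0.087],[0,0,0.086,0,0.04],[0,0,0.086,0,0.04],[0,0,0.086,0,0.04],[0,0,0.086,0,0.04],[0,0,0.086,0,0.04],[0,0,0.086,0,0.04]]
  ],
  "grip_n": 25
}}

```text
time: 7.2
ee_pos: [0.4981, -0.1395, 0.0325]
eef_rot: [0.056, 0.998, 0.0, 0.0]
ft_force: [-0.7, 0.9, 5.1]
width: 0.0557
grip_force: 25.0
```

To row units: 1.19 rad / 3.1416 = 0.3788.

Emit:
{"method": "jog_arm", "body": {
  "segments": [
    [[0,0,-0.03,0,0.04],[0,0,-0.07,0,0.04],[0.002,0.03,-0.1,0.0382,0.04],[0.004,0.07,-0.1,0.0796,0.04],[0.006,0.11,-0.1,0.121,0.04],[0.008,0.15,-0.1,0.1592,0.04],[0.01,0.19,-0.1,0.2005,0.04],[0.012,0.23,-0.1,0.2419,0.04],[0.014,0.27,-0.1,0.2833,0.04],[0.016,0.31,-0.1,0.3247,0.04],[0.018,0.34,-0.1,0.3565,0.04],[0.02,0.356,-0.1,0.3788,0.04]]
  ],
  "grip_n": 25
}}

```text
time: 8.4
ee_pos: [0.517, 0.2196, 0.1313]
eef_rot: [0.607, 0.795, -0.0, -0.001]
ft_force: [-0.4, -0.2, -2.7]
width: 0.0553
grip_force: 25.0
```

```bash
python3 - <<'E'
from bench import r
from h import *
for i in range(6):r.camera("top")
s=r.read_state();M=rot(s["eef_rot"]);print(s["time"],np.round(s["ee_pos"],4),s["width"],s["ft_force"],np.degrees(np.arctan2(M[1,1],M[0,1])))
o=np.zeros((600,800,3),np.uint8)
c=r.camera("top");np.save("pics/top3.npy",c,allow_pickle=True)
d=r.camera("side");np.save("pics/side3.npy",d,allow_pickle=True)
o[:300,:480]=cv2.resize(c["img"][170:270,190:350,::-1],None,fx=3,fy=3,interpolation=2)
o[:480,480:]=cv2.resize(d["img"][170:330,240:347,::-1],None,fx=3,fy=3,interpolation=2)[:,:320]
cv2.imwrite("pics/z3.png",o)
E
```

```text
8.7 [0.518  0.2149 0.1318] 0.05533660501788019 [-0.86947257 -0.01957323 -2.65094109] 15.322963857867382
```

View pics/z3.png

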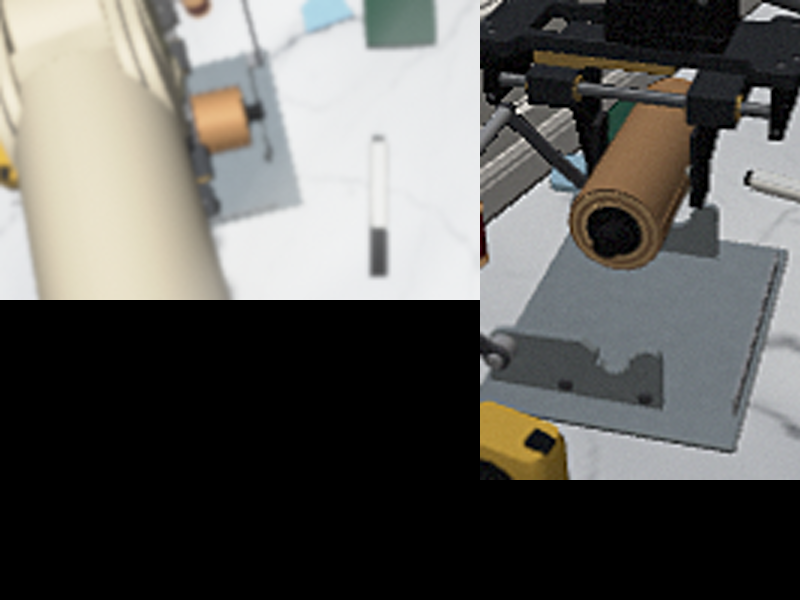

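```bash
python3 - <<'E'
from h import *
np.set_printoptions(precision=4,suppress=True)
t=np.load("pics/top3.npy",allow_pickle=True).item();s=np.load("pics/side3.npy",allow_pickle=True).item()
zt=lambda x,y:(x/3+190-.33,y/3+170-.33); zs=lambda x,y:((x-480)/3+240-.33,y/3+170-.33)
a=np.radians(15.4);H=np.array([[np.cos(a),np.sin(a)],[-np.sin(a),np.cos(a)]])
P=plane(t,[zt(248,118),zt(263,108)],.1288);print("top edge->centre hy",(P[:,:2]@H.T)[:,0],(P[:,:2]@H.T)[:,1]+[.069,.086])
P=plane(s,[zs(612,233),zs(617,228)],.1288);print("side ends",P,(P[:,:2]@H.T)[:,0],(P[:,:2]@H.T)[:,1]-[.086,.069])
g=cv2.cvtColor(s["img"],cv2.COLOR_RGB2GRAY)[225:265,265:305];m=(g<35).astype(np.uint8)
n,l,st,ce=cv2.connectedComponentsWithStats(m);i=1+st[1:,4].argmax();print("black",ce[i]+[265,225],st[i])
P=plane(s,[ce[i]+[265,225]],.1288);print((P[:,:2]@H.T))
# expected pixel of roll with centre C axis along holder y, and TCP centre
C=np.array([.518,.2149,.1288]);y=np.array([*H[1],0]);print("tcp holder",H@C[:2])
for k in(-.086,-.069,.069,.086):print(k,proj(t,C+k*y),proj(s,C+k*y))
hsv=cv2.cvtColor(t["img"],cv2.COLOR_RGB2HSV)
mm,ce,st=roll(t,(250,190,280,225));ys,xs=np.nonzero(mm);print("top orange right cols by row",[ (v,xs[ys==v].max()) for v in np.unique(ys)])
# reference geometry from same frames
q=lambda P:(P[:,:2]@H.T)
print("side cheek front base",q(plane(s,[zs(663,408),zs(719,256)],.009)),"slot",q(plane(s,[zs(617,373)],.034)))
E
```

```text
top edge->centre hy [0.5503 0.556 ] [0.066 0.068]
side ends [[0.4967 0.2877 0.1288]
 [0.4969 0.2823 0.1288]] [0.5553 0.554 ] [0.0594 0.0712]
black [283.9957 246.9532] [ 11  14  18  17 235]
[[0.5551 0.1443]]
tcp holder [0.5565 0.0696]
-0.086 [[276.6961 205.6395]] [[306.5674 202.1817]]
-0.069 [[270.5192 207.1309]] [[304.5078 206.1118]]
0.069 [[219.975  219.3339]] [[284.1872 244.9263]]
0.086 [[213.6963 220.8496]] [[281.1372 250.7584]]
top orange right cols by row [(np.int64(199), np.int64(268)), (np.int64(200), np.int64(269)), (np.int64(201), np.int64(269)), (np.int64(202), np.int64(269)), (np.int64(203), np.int64(270)), (np.int64(204), np.int64(270)), (np.int64(205), np.int64(270)), (np.int64(206), np.int64(271)), (np.int64(207), np.int64(271)), (np.int64(208), np.int64(272)), (np.int64(209), np.int64(272)), (np.int64(210), np.int64(272)), (np.int64(211), np.int64(272)), (np.int64(212), np.int64(272)), (np.int64(213), np.int64(272)), (np.int64(214), np.int64(272)), (np.int64(215), np.int64(272)), (np.int64(216), np.int64(272)), (np.int64(217), np.int64(272)), (np.int64(218), np.int64(269)), (np.int64(219), np.int64(265)), (np.int64(220), np.int64(261))]
side cheek front base [[ 0.525   0.1514]
 [ 0.5245 -0.0048]] slot [[0.5521 0.1545]]
```

Emit:
{"method": "jog_arm", "body": {
  "segments": [
    [[0.003,-0.001,0.02,0,0.04],[0.003,-0.001,0.035,0,0.04],[0.003,-0.001,0.043,0,0.04],[0.003,-0.001,0.043,0,0.04],[0.003,-0.001,0.043,0,0.04]]
  ],
  "grip_n": 25
}}

```text
time: 9.3
ee_pos: [0.5165, 0.2188, 0.0893]
eef_rot: [0.606, 0.795, 0.0, 0.0]
ft_force: [0.5, -0.5, -3.4]
width: 0.0553
grip_force: 25.0
```

```bash
python3 - <<'E'
from bench import r
from h import *
s=r.read_state();M=rot(s["eef_rot"]);print(s["time"],np.round(s["ee_pos"],4),s["width"],np.degrees(np.arctan2(M[1,1],M[0,1])))
o=np.zeros((600,800,3),np.uint8)
c=r.camera("top");np.save("pics/top4.npy",c,allow_pickle=True)
d=r.camera("side");np.save("pics/side4.npy",d,allow_pickle=True)
o[:360,:390]=cv2.resize(c["img"][180:240,235:300,::-1],None,fx=6,fy=6,interpolation=2)
o[:600,390:]=cv2.resize(d["img"][200:320,254:336,::-1],None,fx=5,fy=5,interpolation=2)
cv2.imwrite("pics/z4.png",o)
E
```

```text
9.3 [0.5165 0.2188 0.0893] 0.05530547926199057 15.337138741146846
```

View pics/z4.png

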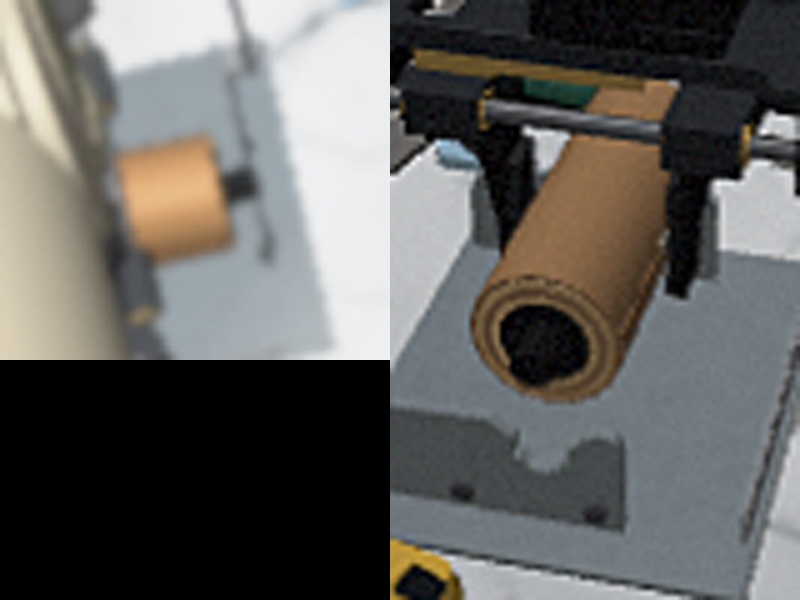

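```bash
python3 - <<'E'
from h import *
np.set_printoptions(precision=4,suppress=True)
t=np.load("pics/top4.npy",allow_pickle=True).item();s=np.load("pics/side4.npy",allow_pickle=True).item()
zt=lambda x,y:(x/6+235-.42,y/6+180-.42); zs=lambda x,y:((x-390)/5+254-.4,y/5+200-.4)
a=np.radians(15.4);H=np.array([[np.cos(a),np.sin(a)],[-np.sin(a),np.cos(a)]]);q=lambda P:(P[:,:2]@H.T)
print("top paper edge",q(plane(t,[zt(213,137),zt(232,250)],.085))+[0,.069])
print("top axle end",q(plane(t,[zt(254,186)],.085))+[0,.086])
print("side paper face",q(plane(s,[zs(546,338)],.085))-[0,.069],"axle end",q(plane(s,[zs(530,364)],.085))-[0,.086])
print("side slot/cheek",q(plane(s,[zs(545,470)],.034)),q(plane(s,[zs(625,529)],.009)),q(plane(s,[zs(620,440)],.052)),"-> minus .080")
print("TCP",H@np.array([.5165,.2188]))
E
```

```text
top paper edge [[0.5792 0.0706]
 [0.525  0.0737]]
top axle end [[0.5519 0.0742]]
side paper face [[0.5552 0.0741]] axle end [[0.5564 0.0718]]
side slot/cheek [[0.5537 0.1539]] [[0.5253 0.1508]] [[0.5266 0.1516]] -> minus .080
TCP [0.5561 0.0738]
```

Emit:
{"method": "jog_arm", "body": {
  "segments": [
    [[-0.001,-0.001,0.012,0,0.04],[-0.001,-0.001,0.022,0,0.04],[-0.001,-0.001,0.03,0,0.04],[-0.001,-0.001,0.036,0,0.04],[-0.001,-0.001,0.036,0,0.04],[-0.001,-0.001,0.036,0,0.04]]
  ],
  "grip_n": 25
}}

```text
time: 10.0
ee_pos: [0.5157, 0.2178, 0.0531]
eef_rot: [0.606, 0.795, 0.0, 0.0]
ft_force: [1.3, 1.0, -2.2]
width: 0.0553
grip_force: 25.0
```

Emit:
{"method": "jog_arm", "body": {
  "segments": [
    [[0,0,0.003,0,0.04],[0,0,0.005,0,0.04],[0,0,0.006,0,0.04],[0,0,0.007,0,0.04],[0,0,0.007,0,0.04],[0,0,0.007,0,0.04]]
  ],
  "grip_n": 25
}}

```text
time: 10.6
ee_pos: [0.5168, 0.2181, 0.0469]
eef_rot: [0.606, 0.795, 0.001, 0.001]
ft_force: [5.5, 0.9, 4.0]
width: 0.0554
grip_force: 24.9
```

Emit:
{"method": "jog_arm", "body": {
  "segments": [
    [[0,0.001,0,0,0.04],[0,0.002,0,0,0.04],[0,0.002,0,0,0.04],[0,0.002,0,0,0.04],[0,0.002,0,0,0.04]]
  ],
  "grip_n": 5
}}

```text
time: 11.1
ee_pos: [0.5172, 0.2183, 0.0462]
eef_rot: [0.607, 0.795, -0.0, -0.0]
ft_force: [0.1, -0.7, 6.3]
width: 0.0558
grip_force: 5.0
```

```bash
python3 - <<'E'
from bench import r
from h import *
s=r.read_state();print(s["time"],np.round(s["ee_pos"],4),s["width"],s["ft_force"],s["grip_force"])
o=np.zeros((600,800,3),np.uint8)
c=r.camera("top");d=r.camera("side");np.save("pics/side5.npy",d,allow_pickle=True)
o[:360,:390]=cv2.resize(c["img"][180:240,235:300,::-1],None,fx=6,fy=6,interpolation=2)
o[:600,390:]=cv2.resize(d["img"][200:320,254:336,::-1],None,fx=5,fy=5,interpolation=2)
cv2.imwrite("pics/z5.png",o)
E
```

```text
11.1 [0.5172 0.2183 0.0462] 0.05579055926327635 [ 0.07986985 -0.69426739  6.27519011] 5.001431331038475
```

View pics/z5.png

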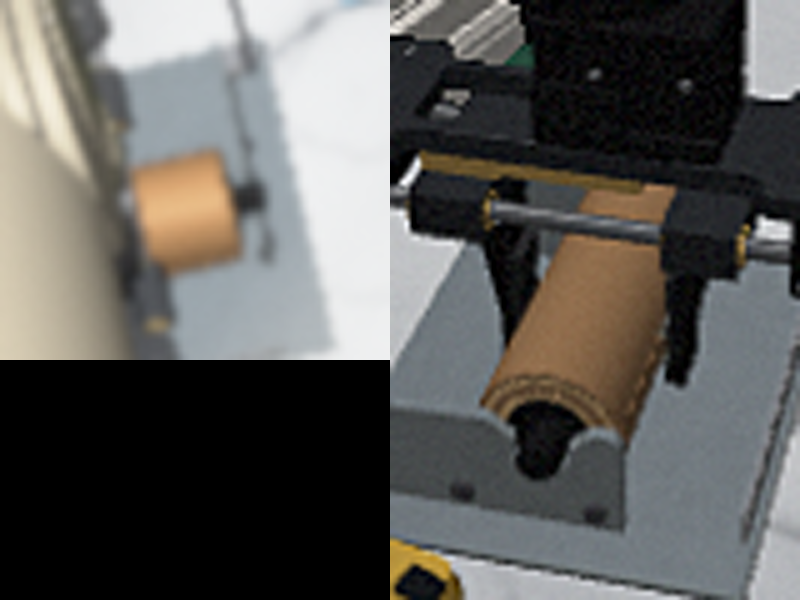

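The roll sits in the left slot: the axle end is at the slot bottom at (540,478), and the right axle end lies across the right cheek at (250,197). Holding briefly, then releasing straight up and moving above the open bar.

Emit:
{"method": "jog_arm", "body": {
  "segments": [
    [[0,0,0,0,0.04],[0,0,0,0,0.04],[0,0,0,0,0.087],[0,0,0,0,0.087],[0,0,0,0,0.087],[0,0,0,0,0.087],[0,0,-0.04,0,0.087],[0,0,-0.09,0,0.07],[0,0.02,-0.13,0,0.06],[0,0.06,-0.13,0,0.06],[0,0.1,-0.13,0,0.06],[0,0.135,-0.13,0,0.06]]
  ],
  "grip_n": 5
}}

```text
time: 12.4
ee_pos: [0.649, 0.2548, 0.1762]
eef_rot: [0.606, 0.795, 0.0, -0.0]
ft_force: [-0.3, 1.0, 0.3]
width: 0.0616
grip_force: 0.0
```

Emit:
{"method": "jog_arm", "body": {
  "segments": [
    [[0,0,0,0,0.06],[0,0,0,0,0.06],[0,0,0,0,0.06]]
  ]
}}

```text
time: 12.7
ee_pos: [0.6469, 0.2538, 0.176]
eef_rot: [0.606, 0.795, -0.0, -0.0]
ft_force: [0.9, 0.1, -0.3]
width: 0.0604
grip_force: 0.0
```

Emit:
{"method": "jog_arm", "body": {
  "segments": [
    [[0,0,0.03,0,0.06],[0,0,0.055,0,0.06],[0,0,0.074,0,0.06],[0,0,0.074,0,0.005],[0,0,0.074,0,0.005],[0,0,0.074,0,0.005],[0,0,0.074,0,0.005],[0,0,0.074,0,0.005],[0,0,0.074,0,0.005],[0,0,0.074,0,0.005],[0,0,0.074,0,0.005]]
  ],
  "grip_n": 10
}}

```text
time: 13.8
ee_pos: [0.6461, 0.2537, 0.1015]
eef_rot: [0.606, 0.795, -0.002, -0.001]
ft_force: [-6.4, -2.8, 2.7]
width: 0.0115
grip_force: 10.0
```

```bash
python3 - <<'E'
from bench import r
from h import *
d=r.camera("side");t=r.camera("top")
for c,b in((d,(250,200,345,310)),):
    m,ce,st=roll(c,b);print(ce,st)
cv2.imwrite("pics/s6.png",cv2.resize(d["img"][180:320,200:360,::-1],None,fx=4,fy=4,interpolation=2))
E
```

```text
[295.67468069 259.2539444 ] [ 271  233   46   53 1331]
```

View pics/s6.png

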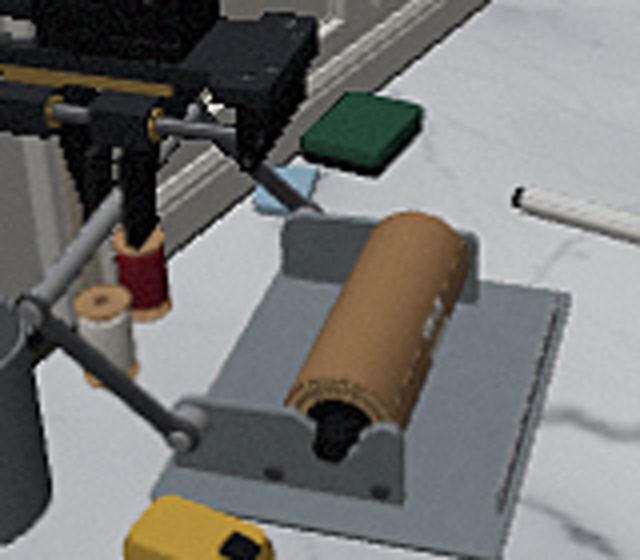

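Both axle ends are seated; the left end is at the slot bottom at (335,455). The fingers hold the bar near (130,190). Next I swing the bar over and let it sink.

Emit:
{"method": "jog_arm", "body": {
  "segments": [
    [[0,-0.0105,-0.0105,0,0.005],[0,-0.023,-0.0195,0,0.005],[0,-0.037,-0.026,0,0.005],[0,-0.0515,-0.03,0,0.005],[0,-0.0665,-0.031,0,0.005],[0,-0.0815,-0.03,0,0.005],[0,-0.0965,-0.026,0,0.005],[0,-0.11,-0.0195,0,0.005],[0,-0.1225,-0.0105,0,0.005],[0,-0.128,-0.0055,0,0.005],[0,-0.128,-0.0055,0,0.005]]
  ],
  "grip_n": 10
}}

```text
time: 15.0
ee_pos: [0.5233, 0.2201, 0.1071]
eef_rot: [0.606, 0.795, -0.001, -0.001]
ft_force: [-2.5, -0.4, 2.7]
width: 0.0114
grip_force: 10.0
```

Emit:
{"method": "jog_arm", "body": {
  "segments": [
    [[0,0,0,0,0.087],[0,0,0,0,0.087],[0,0,0,0,0.087],[0,0,0,0,0.087],[0,0,-0.01,0,0.087],[0,0,-0.05,0,0.087],[0,0,-0.09,0,0.087],[-0.05,0,-0.1,0,0.087],[-0.1,0,-0.1,0,0.087],[-0.15,0,-0.1,0,0.087],[-0.2,0,-0.1,0,0.087],[-0.25,0,-0.1,0,0.087]]
  ],
  "grip_n": 10
}}

```text
time: 16.2
ee_pos: [0.5907, -0.0219, 0.2088]
eef_rot: [0.606, 0.795, 0.001, 0.0]
ft_force: [0.8, 1.1, -0.1]
width: 0.0865
grip_force: 0.0
```

Emit:
{"method": "jog_arm", "body": {
  "segments": [
    [[0,0,0,0,0.087],[0,0,0,0,0.087],[0,0,0,0,0.087],[0,0,0,0,0.087]]
  ]
}}

```text
time: 16.6
ee_pos: [0.5901, -0.0182, 0.2078]
eef_rot: [0.605, 0.796, 0.0, -0.0]
ft_force: [-0.5, -0.0, 0.0]
width: 0.0871
grip_force: 0.0
```

```bash
python3 - <<'E'
from bench import r
from h import *
d=r.camera("side");t=r.camera("top")
o=np.zeros((600,800,3),np.uint8)
o[:300,:480]=cv2.resize(t["img"][165:265,180:340,::-1],None,fx=3,fy=3,interpolation=2)
o[:480,480:]=cv2.resize(d["img"][210:330,252:332,::-1],None,fx=4,fy=4,interpolation=2)
cv2.imwrite("pics/z7.png",o)
E
```

```text
(no output)
```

View pics/z7.png

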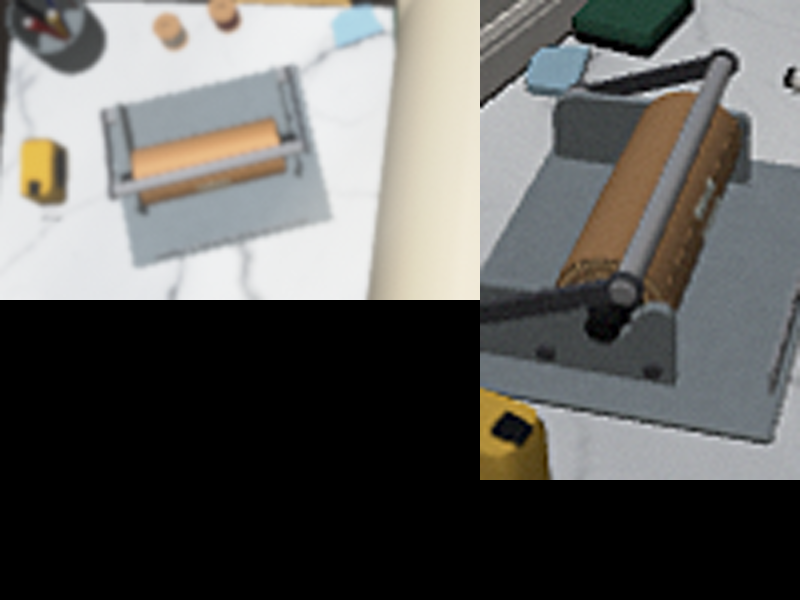

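The bar lies on the paper, with its ends at (623,290) and (722,62) in the side crop. The roll is seated and the bystanders are in place. I'll let it settle, check the motion and hand in.

Emit:
{"method": "jog_arm", "body": {
  "segments": [
    [[0,0,0,0,0.087],[0,0,0,0,0.087],[0,0,0,0,0.087],[0,0,0,0,0.087],[0,0,0,0,0.087],[0,0,0,0,0.087]]
  ],
  "quiet": true
}}

```text
ok
```

```bash
python3 - <<'E'
from bench import r
from h import *
d=r.camera("side");t=r.camera("top");old=cv2.imread("pics/z7.png")
new=cv2.resize(d["img"][210:330,252:332,::-1],None,fx=4,fy=4,interpolation=2)
print("mean change",np.abs(new.astype(int)-old[:480,480:].astype(int)).mean())
zs=lambda x,y:((x-480)/4+252-.4,y/4+210-.4);zt=lambda x,y:(x/3+180-.33,y/3+165-.33)
B=tri(t,[zt(117,189),zt(299,147)],d,[zs(623,291),zs(723,63)]);print(B)
if (B[:,2].mean()>.066)&(B[:,2].mean()<.083): print(r.close_job())
E
```

```text
mean change 1.9232139756944444
[[4.84995695e-01 2.98440535e-01 6.60711615e-02 9.95870428e-04]
 [5.28308368e-01 1.28909016e-01 7.50704490e-02 1.06977422e-04]]
the job is handed in; nothing more can be done
None
```

The roll is seated in both slots with the hold-down bar lying on the paper, the other things on the counter were not touched, and the job is handed in; the hand-in returned no verdict.

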